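# Press a tuning slide home on the spring jig

### The arm

A 6-joint arm with a two-finger parallel gripper is mounted at the origin on the work surface. World frame = base frame: x ahead of the robot, y to its left, z up, the work surface at z = 0. Lengths are in m, angles in degrees, forces in N, time in s.
With the tool pointing down it reaches from about 0.4 to 0.825 m from the base axis. Payload 7 kg.
Tool frame: the origin (TCP) lies between the finger pads, 19 mm behind the fingertips; this is the grasp point; z points along the fingers, y is the line along which they close (so a half turn about z gives the same grasp; the last joint's range is limited). The gripper opens to 88 mm and grips with 3 to 60 N. Pads are 19 mm wide; open, the fingers measure 130 mm over their backs; the gripper's body (78 mm by 193 mm) begins 47 mm behind the grasp point.
Start: joints at [-48.18, 20.546, 0.682, 0, -70.136, -16.507], TCP at [0.289, -0.61, 0.245] pointing down, gripper open.
Joint ranges: [-176.03, 176.03], [-82.01, 121.73], [-58.28, 71.71], [-173.87, 95.51], [-174.79, -0.11], [-173.66, 173.66]. Speed limits (degrees/s): [136.94, 136.94, 172.46, 180, 180, 180].

### API

Orientations are given as [roll, pitch, yaw] about the fixed x, y, z axes, in that order (R = Rz(yaw) Ry(pitch) Rx(roll)).
In Python, from plant import telemetry, viewer, workorder gives the robot as it stands. The module is installed in compiled form; this text tells all that it offers.
- The arm moves only by the tool carry_out, never from a script. Its argument "rows" is a list of rows, each a list of 6 numbers: the shift along the tool's x, y, z in m, then the turn, a rotation vector about the tool's x, y, z in rad. In form: [[tx, ty, tz, ax, ay, az], ...]. A call has 1 to 8 rows; each row is the pose to reach, as a shift and turn from the pose commanded when the call began, along the tool's axes at that moment; what a row does not reach only later rows make up. A row lasts 1/8 s, in which the tool goes at most 62.5 mm and 10.7 degrees, less where a joint would pass 70% of its speed; a pose out of reach is approached as far as the arm can. A call with a gripper value outside its range is refused whole. "grip" is the gripper's target within -1 to 1 (fully open at 1, half-way at 0, shut at -1), set as the call begins (left out, the last holds). The fingers move at their own pace and stop on an object; the grip force is fixed at half the most. Time passes only in rows, so rows that repeat a pose let the fingers close. It gives the time, the measured TCP pose, the force, the opening and the grip force at its end, in the units of the state.
- telemetry.get_obs(): the state, without advancing time (a new reading comes with each control period).
- viewer.snapshot(name): name is "side" or "top"; returns the picture (420x560x3 uint8, red, green, blue); there is no depth.
- viewer.camera_info(name): a dict with "intrinsics" (3x3 intrinsics, pixels), "extrinsics" (4x4, takes a point from camera to world coordinates). Camera axes: x right, y down, z forward; pixel columns grow to the right and rows downward; lengths in m; the calibration is good to about 2 mm. A picture is of the moment at which its call begins. camera_info takes no time and is no camera call.
- workorder.close_job(): hands the job in; it is judged then, once.
The state is a dict: "clock": time; "joint_pos": joint angles; "qvel": joint speeds; "tau": joint torques, N m; "tool_pos": TCP position; "orientation": TCP orientation; "force": force on the tool from outside, world axes, zero at the start; "moment": the same for the moment, N m; "opening": finger opening in m; "gripper_force": force on a finger pad.
Only numpy, scipy, OpenCV 4.12 (cv2) and the standard library are available. Lean on these libraries where they do the work, as an engineer would, in place of code of your own. Each camera call takes 0.05 s, during which the arm holds its last target. There are 200 camera calls.

### The job

On this brass repairer's bench two U-shaped tuning slides hang on peg stands. Lift the wider one up and off its peg, put its two legs into the two holes of the aluminium spring jig, and press it down against the sprung plunger until its cross brace sits hard on both stop pads. Finish while still holding it pressed home there with a steady push of about 15 N, and leave the narrower slide hanging on its peg.

Things in the scene. Friction and masses are not known exactly. Their poses are not given: they have to be found in the camera images.
- slide: the wider brass slide: U of 14 mm round tube hanging legs down, legs 64 mm apart between centres, 78 mm overall; a flat brace (12 wide, 8 thick) joins them. Origin: centre of the brace's underside; z up, y from leg to leg, x normal to the U (along the peg). Leg ends at z = -34 mm, crown's underside +49, top +63, pull tab on it up to +92. 0.14 to 0.28 kg. Symmetrical: goes in either way round.
- slide_tab (a point): grip point of the wider slide's pull tab, a flat upright plate 8 mm thick (x), 24 wide (y), 29 high on the middle of the crown; the point is on its centre line 6 mm below its top edge, 86 mm above the slide's origin. With the TCP here and fingers closing along the slide's x, the fingertips clear the crown
- peg_stand: fixed stand with the wider slide: base 100 x 90 x 12 mm, origin under its centre; post (front face x = +22 mm, 136 high) with a flat peg 14 mm wide, 8 thick, top at z = 130, pointing to -x, ending at x = -40 in a lip 10 mm higher. The peg passes between crown and brace: lift the slide 10 to 30 mm (33 and the brace meets the peg), then carry it off towards -x by over 60 mm.
- narrow_slide: the narrower brass slide, hanging on the other stand: legs 40 mm apart between centres, 54 mm wide overall; otherwise like the wider one, origin and tab alike. It does not fit the jig and stays where it hangs.
- other_stand: fixed stand of the same make and size as the first, carrying the narrower slide
- jig: fixed spring jig: aluminium block 64 (x) x 124 (y) x 50 mm high, with two upright through holes of 20 mm diameter (slightly countersunk) for the slide's legs, at y = -32 and +32 mm. Between them stand the stop pads and, in the middle, the sprung plunger. Origin: centre of the block's underside, z up.
- stops: two steel stop pads on the jig's top, each 18 (x) x 8 (y) mm, 4 mm high, at y = -15 and +15 mm, either side of the plunger. Origin: midway between them, level with their upper faces, 54 mm above the bench; axes as the jig's. The slide is home when its origin is here; a 15 N push then leaves some 7 N on the pads, over the spring's 8 N (1 to 40 N is fine).
- plunger (a joint): travel of the sprung plunger, m: 0 when fully up, grows as it is pressed down; 0.016 when the slide's brace is on the stop pads. Its spring pushes up with 4 N at 0 and 8 N at 0.016 (250 N/m), more than the slide's weight, so the slide comes up again if let go.
- plunger_top (a point): centre of the plunger's flat round top, 16 mm in diameter, on the jig's centre; 16 mm above the stop pads when fully up (70 mm above the bench), level with them when home
Not all that is in view belongs to the job. There is more than one size of the jig; the job needs the middle-sized.

How it is judged (in metres and radians):
On the way, in this order (a step that is already met when the one before it is completed fails the run):
1. the wider slide is lifted off its peg and carried by the gripper, clear of its stand (contact force between slide and peg_stand below 0.05 N and contact force between the fingers and slide above 1 N and horizontal distance between slide and peg_stand above 0.055 m), for 0.2 s.
2. the slide's legs are in the jig and its brace is pressed down on to the stop pads (value of joint plunger above 0.0145 m and contact force between slide and stops above 1 N and horizontal distance between slide and stops below 0.007 m and angle between the y axis of slide and the y axis of stops, either way round below 0.15 rad and angle between slide's own z axis and vertical below 0.1 rad), for 0.2 s.
At the end, for the whole second after the job is handed in: Fingers still on the wider slide (over 1 N), at rest in the jig: plunger down 14.5 mm or more, brace on the stop pads with 1 to 40 N, within 7 mm of centre, 0.15 rad of the jig's heading, 0.1 rad of upright; the narrower slide still hangs within 20 mm of its start (all of step 2 and contact force between the fingers and slide above 1 N and contact force between slide and stops below 40 N and linear speed of slide below 0.02 m/s and contact force between narrow_slide and other_stand above 0.5 N and distance of narrow_slide from where it was at the start of the episode below 0.02 m); the arm keeps its last pose, push and grip.
It fails at once if the narrower slide is knocked off or dragged from its place (distance of narrow_slide from where it was at the start of the episode above 0.04 m).
It also fails if it takes over 51 s, if anything falls off the work surface, if the arm or the gripper's body presses on something with over 40 N, if the wrist force passes 120 N, or if a joint passes its speed limit or range.

## Working session

There is one attempt and no reset: what is moved stays moved. The work goes in short steps, Python scripts to look and compute and a tool call to move; the robot and the scene stay as the last step left them, time stands still between calls to the robot, and variables do not carry over. Pictures are saved under pics/ and viewed, at most 10 in all, crops included, and the job is handed in when it is done.

Besides the shell and the picture viewer there is one more tool, called after "Call:" as a command line: name --pt "numbers of a row" for each row, then --argument value for the rest. carry_out: Moves the arm, as the interface text tells. Its arguments: {"type":"object","properties":{"rows":{"type":"array"},"grip":{"type":"number"}},"required":["rows"]}

```bash
mkdir -p pics; python3 - <<'E'
from plant import telemetry, viewer
import cv2,numpy as np
for n in("top","side"):
    im=viewer.snapshot(n); cv2.imwrite(f"pics/{n}0.png",im[:,:,::-1]); i=viewer.camera_info(n)
    print(np.round(i["intrinsics"],1).tolist(),np.round(i["extrinsics"],3).tolist())
o=telemetry.get_obs();print({k:np.round(v,3).tolist() for k,v in o.items()})
E
```

```text
[[534.9, 0.0, 279.1], [0.0, 534.9, 207.1], [0.0, 0.0, 1.0]] [[-0.023, -0.994, 0.111, 0.384], [-1.0, 0.022, -0.01, 0.014], [0.008, -0.111, -0.994, 1.14], [0.0, 0.0, 0.0, 1.0]]
[[425.0, 0.0, 278.8], [0.0, 425.0, 211.2], [0.0, 0.0, 1.0]] [[-0.993, -0.059, 0.103, 0.378], [-0.118, 0.598, -0.792, 0.726], [-0.015, -0.799, -0.601, 0.667], [0.0, 0.0, 0.0, 1.0]]
{'clock': 0.1, 'joint_pos': [-48.181, 20.587, 0.639, -0.017, -70.135, -16.509], 'qvel': [-0.027, -0.075, 0.119, 0.076, -0.034, 0.002], 'tau': [-0.001, -58.416, 29.375, 7.016, 0.01, -0.0], 'tool_pos': [0.288, -0.61, 0.245], 'orientation': [179.916, -0.008, -154.695], 'force': [-0.04, -0.357, -0.676], 'moment': [-0.011, 0.007, -0.011], 'gripper_force': 0.0, 'opening': 0.088}
```

View pics/top0.png

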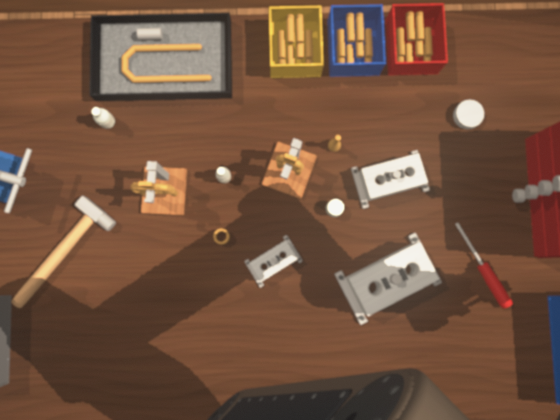

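View pics/side0.png

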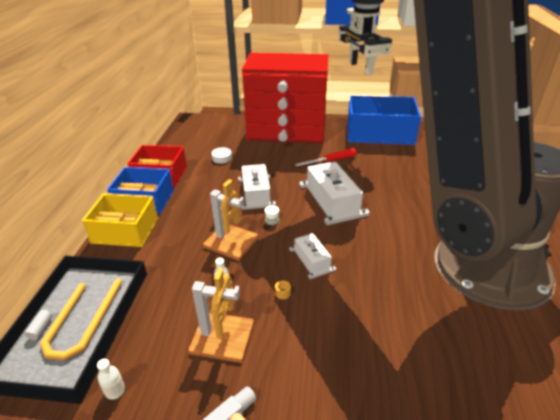

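The top picture shows two hung slides at about (155,187) and (290,160). It also shows three jigs: small at (273,262), middle at (392,178) and large at (390,278). The slide lying in the tray at (165,63) is a decoy. The left slide, at (155,187), looks wider, and the middle-sized jig is at (392,178). I'll check both in crops.

```bash
python3 - <<'E'
import cv2,numpy as np
t=cv2.imread("pics/top0.png");s=cv2.imread("pics/side0.png")
def c(im,x,y,w,h,k=5): return cv2.resize(im[y:y+h,x:x+w],(w*k,h*k),interpolation=cv2.INTER_CUBIC)
a=np.hstack([c(t,120,150,80,60),c(t,250,135,80,60)])
b=np.hstack([c(t,348,148,88,60),c(s,185,175,72,60)])
cv2.imwrite("pics/crop1.png",np.vstack([a,b[:, :800]]))
cv2.imwrite("pics/crop2.png",np.hstack([c(s,180,250,80,115),c(s,195,170,80,115)]))
E
```

```text
(no output)
```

View pics/crop1.png

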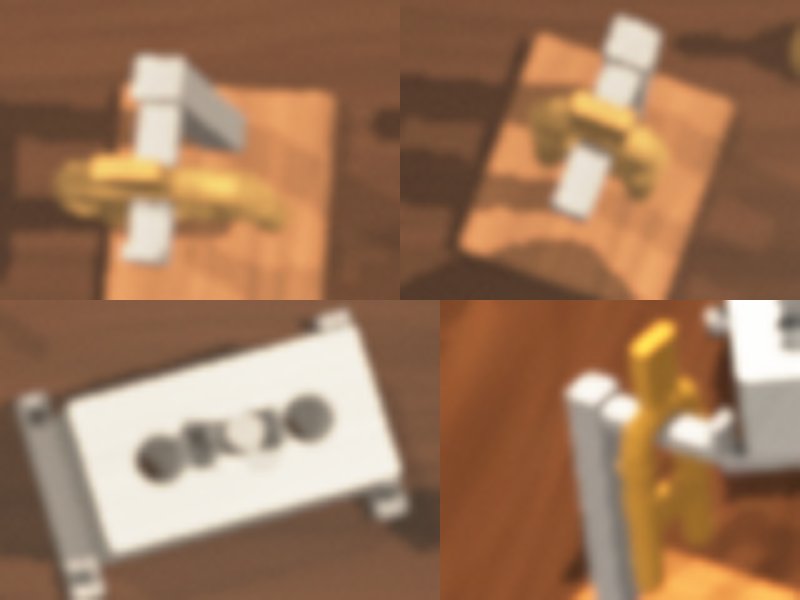

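View pics/crop2.png

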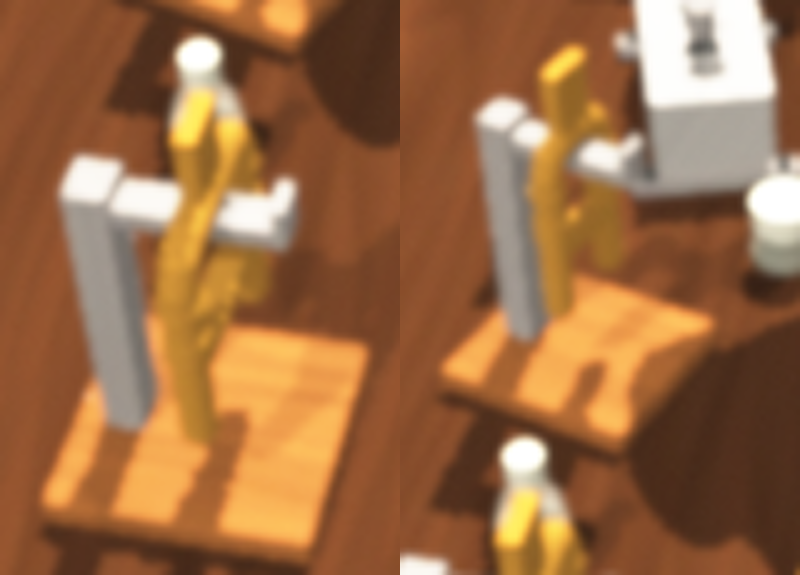

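The crops show that the left slide is the wider one: it spans about 45 px (131–176), against 27 px for the right one. The middle jig's hole centres are at about (380,180) and (410,172), which is about 62 mm apart at z=0.05, so it matches. Next I'll measure by ray casting.

```bash
cat > h.py <<'E'
import cv2,numpy as np
from plant import telemetry,viewer
def info(n):
    i=viewer.camera_info(n); return np.array(i["intrinsics"]),np.array(i["extrinsics"])
def ray(n,p):
    K,E=info(n); d=E[:3,:3]@np.linalg.inv(K)@[p[0],p[1],1]; return E[:3,3],d/np.linalg.norm(d)
def plane(n,p,z):
    o,d=ray(n,p); return o+d*(z-o[2])/d[2]
def tri(a,b):
    (o1,d1),(o2,d2)=ray("top",a),ray("side",b)
    s=np.linalg.lstsq(np.c_[d1,-d2],o2-o1,rcond=None)[0]
    p,q=o1+s[0]*d1,o2+s[1]*d2; return (p+q)/2,np.linalg.norm(p-q)
def proj(n,P):
    K,E=info(n); c=np.linalg.inv(E)@np.r_[P,1]; c=K@c[:3]; return c[:2]/c[2]
def blobs(im,lo,hi,box,amin=15):
    x,y,w,h=box; hsv=cv2.cvtColor(im[y:y+h,x:x+w],cv2.COLOR_BGR2HSV)
    m=cv2.inRange(hsv,lo,hi); cs,_=cv2.findContours(m,cv2.RETR_EXTERNAL,cv2.CHAIN_APPROX_NONE,offset=(x,y))
    return sorted([c for c in cs if cv2.contourArea(c)>amin],key=cv2.contourArea,reverse=True)
E
python3 - <<'E'
from h import *
np.set_printoptions(precision=4,suppress=True)
t=cv2.imread("pics/top0.png");s=cv2.imread("pics/side0.png")
# jig top
c=blobs(t,(0,0,170),(180,70,255),(345,145,95,65))[0]
r=cv2.minAreaRect(c);W=np.array([plane("top",p,.05) for p in cv2.boxPoints(r)]);print("jig",r,W.mean(0),np.linalg.norm(np.diff(W,axis=0),axis=1));
for i in range(2): e=W[i+1]-W[i];print(np.degrees(np.arctan2(e[1],e[0])))
h1,h2=plane("top",(380,179.6),.05),plane("top",(409.6,171.6),.05);print("holes",h1,h2,(h1+h2)/2,np.linalg.norm(h1-h2),np.degrees(np.arctan2(*(h1-h2)[[1,0]])))
print("plungertop",plane("top",(348+244/5,148+132/5),.07))
a,b=(145.4,184),(219.4,273.6)
print("tab",tri(a,b),plane("top",a,.173),plane("side",b,.173))
# brass bright patches
for n,im,box in(("top",t,(128,170,55,35)),("side",s,(208,265,30,40))):
    for v in (190,205,220):
        for c in blobs(im,(15,120,v),(35,255,255),box,6):
            r=cv2.minAreaRect(c);print(n,v,cv2.contourArea(c),np.round(np.r_[r[0],r[1],r[2]],1), plane(n,r[0],.173))
# peg: post top front -> lip
for p in((120+160/5,150+100/5),(120+147/5,150+250/5)): print("peg",plane("top",p,.13))
g=[plane("top",(120+x/5,150+y/5),.012) for x,y in((120,92),(335,92),(330,300))];print("base",g)
for nm,px in(("wideL",(132,188)),("wideR",(176,194))): print(nm,plane("top",px,.12))
# narrow slide tab
print("narrow tab",plane("top",(250+203/5,135+115/5),.173), plane("side",(195+565/5-80,170+65/5),.173))
E
```

```text
jig ((394.0640563964844, 175.10498046875), (36.031620025634766, 61.1463737487793), 72.6459732055664) [ 0.5664 -0.2364  0.05  ] [0.1282 0.0751 0.1273]
-73.74574515477163
-165.73144943635597
holes [ 0.5574 -0.2068  0.05  ] [ 0.5729 -0.2689  0.05  ] [ 0.5652 -0.2378  0.05  ] 0.0639685570197129 103.95201229621641
plungertop [ 0.5642 -0.2373  0.07  ]
tab (array([0.5398, 0.2481, 0.1692]), np.float64(0.0005108639808587373)) [0.539  0.2471 0.173 ] [0.5389 0.2517 0.173 ]
top 190 188.5 [157.3 186.7  41.3   9.6  10.4] [0.5336 0.2254 0.173 ]
top 205 112.5 [166.  187.2  24.8   7.3  15.3] [0.5322 0.2096 0.173 ]
top 205 43.0 [145. 183.   4.  14.  90.] [0.5408 0.2478 0.173 ]
top 220 78.0 [164.5 186.    6.   19.   90. ] [0.5345 0.2123 0.173 ]
top 220 39.5 [144.5 183.    4.   13.   90. ] [0.5408 0.2487 0.173 ]
side 190 198.5 [220.2 286.7  14.2  35.7   4.4] [0.531  0.2797 0.173 ]
side 205 112.5 [220.  288.8   7.   33.5  23.2] [0.5303 0.284  0.173 ]
side 205 48.0 [217.9 273.7   5.8  12.1  26.6] [0.5412 0.2522 0.173 ]
side 220 41.0 [218.4 273.7   4.9  11.6  26.6] [0.5404 0.2521 0.173 ]
side 220 30.5 [218.2 296.1   3.7  16.   24. ] [0.5297 0.299  0.173 ]
side 220 21.5 [225.5 278.    8.    5.   90. ] [0.5268 0.2603 0.173 ]
peg [0.5727 0.245  0.13  ]
peg [0.515  0.2497 0.13  ]
base [array([0.5986, 0.289 , 0.012 ]), array([0.5966, 0.1973, 0.012 ]), array([0.5073, 0.1998, 0.012 ])]
wideL [0.5403 0.2855 0.12  ]
wideR [0.5268 0.2011 0.12  ]
narrow tab [ 0.5815 -0.019   0.173 ] [ 0.5822 -0.0136  0.173 ]
```

Call:
carry_out --pt "-0.04 0.04 -0.02 0 0 -0.07" --pt "-0.08 0.085 -0.03 0 0 -0.14" --pt "-0.12 0.13 -0.03 0 0 -0.21" --pt "-0.16 0.175 -0.03 0 0 -0.28" --pt "-0.2 0.22 -0.03 0 0 -0.36" --pt "-0.24 0.26 -0.03 0 0 -0.44" --pt "-0.27 0.3 -0.03 0 0 -0.5" --pt "-0.3 0.335 -0.03 0 0 -0.55" --grip 1

```text
clock: 1.1
tool_pos: [0.4164, -0.1773, 0.2753]
orientation: [-180.0, 0.0, -123.0]
force: [0.8, -0.2, 0.1]
opening: 0.0874
gripper_force: 0.0
```

```bash
cat >> h.py <<'E'
from scipy.spatial.transform import Rotation as Ro
def rel(pos,yaw,frm=None):
    o=telemetry.get_obs()
    p,r=(o["tool_pos"],o["orientation"]) if frm is None else frm
    R=Ro.from_euler("xyz",r,degrees=True); T=Ro.from_euler("xyz",[180,0,yaw],degrees=True)
    print("at",np.round(p,4),np.round(r,2),"t",o["clock"],"F",np.round(o["force"],1))
    print("row",np.round(R.inv().apply(np.array(pos)-p),4),np.round((R.inv()*T).as_rotvec(),4))
E
python3 - <<'E'
from h import *
rel([.540,.248,.275],-92)
E
```

```text
at [ 0.4164 -0.1773  0.2753] [-1.8000e+02  1.0000e-02 -1.2304e+02] t 1.1 F [ 0.8 -0.2  0.1]
row [-4.239e-01  1.283e-01  4.000e-04] [-1.000e-04  2.000e-04 -5.418e-01]
```

Call:
carry_out --pt "-0.05 0.016 0 0 0 -0.07" --pt "-0.11 0.034 0 0 0 -0.14" --pt "-0.17 0.052 0 0 0 -0.22" --pt "-0.23 0.07 0 0 0 -0.3" --pt "-0.29 0.088 0 0 0 -0.38" --pt "-0.34 0.104 0 0 0 -0.45" --pt "-0.39 0.118 0 0 0 -0.5" --pt "-0.423 0.128 0 0 0 -0.542"

```text
clock: 2.1
tool_pos: [0.541, 0.2472, 0.2746]
orientation: [180.0, -0.0, -92.0]
force: [-0.1, -0.8, 0.1]
opening: 0.0878
gripper_force: 0.0
```

```bash
python3 - <<'E'
from h import *
rel([.540,.248,.167],-92)
im=viewer.snapshot("side")[:,:,::-1]
cv2.imwrite("pics/s2.png",cv2.resize(im[150:400,130:380],None,fx=2.4,fy=2.4,interpolation=cv2.INTER_CUBIC))
E
```

```text
at [0.541  0.2472 0.2746] [ 1.7995e+02 -4.0000e-02 -9.1970e+01] t 2.1 F [-0.1 -0.8  0.1]
row [-0.0009  0.0009  0.1076] [ 0.0009 -0.0007  0.0005]
```

View pics/s2.png

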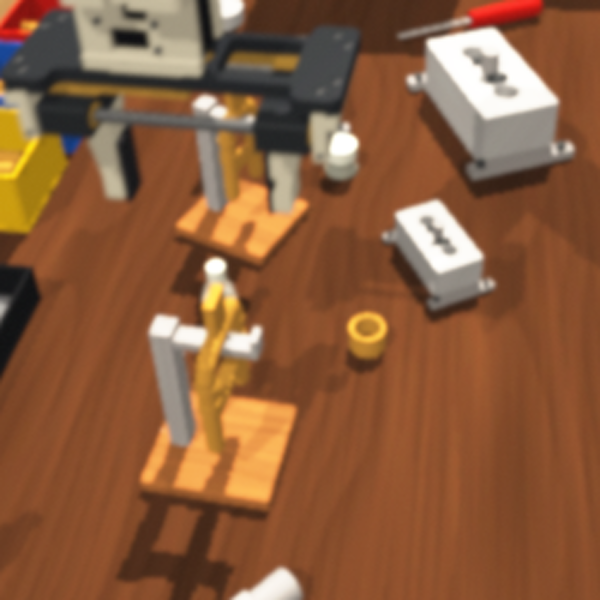

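The open gripper is above the wide slide's tab, which sits at crop (215,295) and is unobstructed. I'll go down and close.

Call:
carry_out --pt "0 0 0.02 0 0 0" --pt "0 0.001 0.045 0 0 0" --pt "0 0.001 0.07 0 0 0" --pt "0 0.001 0.09 0 0 0" --pt "0 0.001 0.1 0 0 0" --pt "0 0.001 0.106 0 0 0" --pt "0 0.001 0.107 0 0 0" --pt "0 0.001 0.107 0 0 0"

```text
clock: 3.15
tool_pos: [0.5401, 0.2452, 0.169]
orientation: [-180.0, 0.0, -92.1]
force: [-0.1, 0.8, -0.1]
opening: 0.0873
gripper_force: 0.0
```

Call:
carry_out --pt "0 0 0 0 0 0" --pt "0 0 0 0 0 0" --pt "0 0 0 0 0 0" --pt "0 0 0 0 0 0" --pt "0 0 0 0 0 0" --pt "0 0 0 0 0 0" --pt "0 0 0 0 0 0" --pt "0 0 0 0 0 0" --grip -1

```text
clock: 4.15
tool_pos: [0.5399, 0.245, 0.1684]
orientation: [-180.0, 0.0, -92.1]
force: [0.3, 0.1, -0.2]
opening: 0.0134
gripper_force: 0.7
```

Call:
carry_out --pt "0 0 0 0 0 0" --pt "0 0 0 0 0 0" --pt "0 0 0 0 0 0" --pt "0 0 0 0 0 0"

```text
clock: 4.65
tool_pos: [0.54, 0.2451, 0.1685]
orientation: [-180.0, 0.0, -92.1]
force: [0.8, 0.1, 1.5]
opening: 0.0076
gripper_force: 30.0
```

Call:
carry_out --pt "0 0 -0.005 0 0 0" --pt "0 0 -0.012 0 0 0" --pt "0 0 -0.018 0 0 0" --pt "0 0 -0.02 0 0 0" --pt "0 0 -0.02 0 0 0" --pt "0 0 -0.02 0 0 0"

```text
clock: 5.4
tool_pos: [0.5397, 0.245, 0.1881]
orientation: [180.0, -0.0, -92.1]
force: [-0.8, -0.3, -2.7]
opening: 0.0076
gripper_force: 30.0
```

```bash
python3 - <<'E'
from h import *
rel([.54,.245,.188],-92)
im=viewer.snapshot("side")[:,:,::-1]
cv2.imwrite("pics/s3.png",cv2.resize(im[200:380,150:300],None,fx=3.3,fy=3.3,interpolation=cv2.INTER_CUBIC))
E
```

```text
at [0.5397 0.245  0.1881] [ 1.7998e+02 -1.0000e-02 -9.2120e+01] t 5.4 F [-0.8 -0.3 -2.7]
row [-0.0001 -0.0003  0.0001] [ 0.0004 -0.0002 -0.0022]
```

View pics/s3.png

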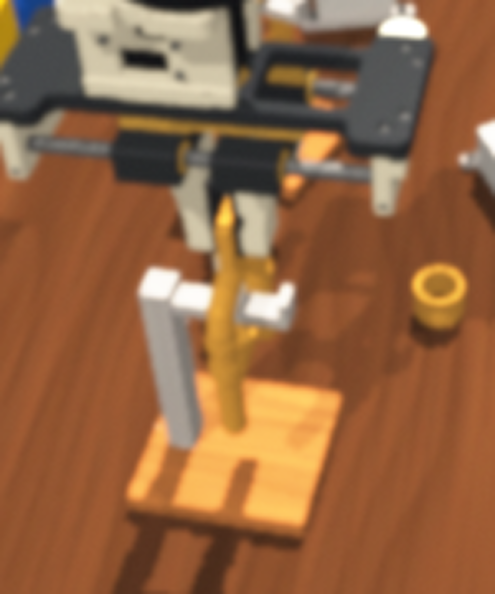

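The slide is gripped by its tab (crop 225,210) and hangs upright, clear of the peg and lip. I'll carry it off towards -x.

Call:
carry_out --pt "0 0.008 0 0 0 0" --pt "0 0.02 0 0 0 0" --pt "0 0.033 0 0 0 0" --pt "0 0.046 0 0 0 0" --pt "0 0.059 0 0 0 0" --pt "0 0.072 0 0 0 0" --pt "0 0.082 0 0 0 0" --pt "0 0.088 0 0 0 0"

```text
clock: 6.45
tool_pos: [0.4513, 0.2484, 0.1885]
orientation: [-180.0, 0.0, -92.1]
force: [0.1, 0.0, -3.1]
opening: 0.0074
gripper_force: 30.0
```

Call:
carry_out --pt "0 0 -0.01 0 0 0" --pt "0 0 -0.03 0 0 0" --pt "0 0 -0.055 0 0 0" --pt "0 0 -0.08 0 0 0" --pt "0 0 -0.105 0 0 0" --pt "0 0 -0.125 0 0 0" --pt "0 0 -0.137 0 0 0" --pt "0 0 -0.142 0 0 0"

```text
clock: 7.45
tool_pos: [0.4522, 0.2484, 0.331]
orientation: [-180.0, 0.0, -92.1]
force: [0.2, -0.4, -2.9]
opening: 0.0075
gripper_force: 30.0
```

```bash
python3 - <<'E'
from h import *
rel([.500,-.10,.33],-83)
E
```

```text
at [0.4522 0.2484 0.331 ] [-1.7997e+02  4.0000e-02 -9.2130e+01] t 7.45 F [ 0.2 -0.4 -2.9]
row [ 0.3464 -0.0608  0.0008] [-0.0005  0.0006 -0.1594]
```

Call:
carry_out --pt "0.02 -0.002 0 0 0 -0.01" --pt "0.06 -0.008 0 0 0 -0.03" --pt "0.11 -0.017 0 0 0 -0.05" --pt "0.165 -0.028 0 0 0 -0.08" --pt "0.22 -0.04 0 0 0 -0.1" --pt "0.275 -0.05 0 0 0 -0.13" --pt "0.32 -0.058 0 0 0 -0.15" --pt "0.346 -0.061 0 0 0 -0.16"

```text
clock: 8.45
tool_pos: [0.4998, -0.1019, 0.3295]
orientation: [179.9, -0.0, -83.0]
force: [-1.3, 0.4, -3.5]
opening: 0.0077
gripper_force: 30.0
```

```bash
python3 - <<'E'
from h import *
rel([.565,-.2375,.27],-75.5)
E
```

```text
at [ 0.4998 -0.1019  0.3295] [179.91  -0.   -83.04] t 8.45 F [-1.3  0.4 -3.5]
row [ 0.1425 -0.0484  0.0595] [ 0.0016  0.     -0.1315]
```

Call:
carry_out --pt "0.015 -0.005 0 0 0 -0.02" --pt "0.04 -0.013 0 0 0 -0.04" --pt "0.07 -0.024 0 0 0 -0.07" --pt "0.1 -0.034 0.01 0 0 -0.1" --pt "0.125 -0.043 0.03 0 0 -0.12" --pt "0.138 -0.047 0.05 0 0 -0.13" --pt "0.1425 -0.0485 0.06 0 0 -0.131" --pt "0.1425 -0.0485 0.06 0 0 -0.131"

```text
clock: 9.45
tool_pos: [0.5652, -0.2349, 0.2694]
orientation: [179.9, 0.0, -75.5]
force: [-0.2, 0.6, -2.0]
opening: 0.0079
gripper_force: 30.0
```

Call:
carry_out --pt "0 0 0.01 0 0 0" --pt "0 0 0.025 0 0 0" --pt "0 0 0.04 0 0 0" --pt "0 0 0.052 0 0 0" --pt "0 0 0.06 0 0 0" --pt "0 0 0.065 0 0 0" --pt "0 0 0.065 0 0 0" --pt "0 0 0.065 0 0 0"

```text
clock: 10.45
tool_pos: [0.566, -0.2353, 0.2058]
orientation: [-180.0, -0.0, -75.4]
force: [1.0, -0.9, -2.2]
opening: 0.0078
gripper_force: 30.0
```

```bash
python3 - <<'E'
from h import *
rel([.565,-.2375,.205],-75.5)
im=viewer.snapshot("side")[:,:,::-1]; t=viewer.snapshot("top")[:,:,::-1]
cv2.imwrite("pics/s4r.png",im);cv2.imwrite("pics/t4r.png",t)
k=dict(dsize=(390,390),interpolation=cv2.INTER_CUBIC)
cv2.imwrite("pics/s4.png",np.hstack([cv2.resize(im[115:215,205:305],**k),cv2.resize(t[120:220,345:445],**k)]))
E
```

```text
at [ 0.566  -0.2353  0.2058] [-1.7996e+02 -2.0000e-02 -7.5450e+01] t 10.45 F [ 1.  -0.9 -2.2]
row [0.0019 0.0015 0.0008] [-0.0007 -0.0004  0.0009]
```

View pics/s4.png

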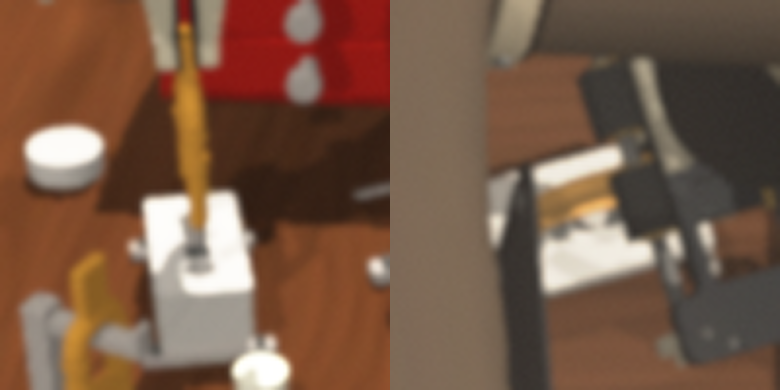

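Left half (side view): the near leg's end is at crop (197,225), roughly above the near hole at (200,267), with the far stop and plunger behind it. Right half (top view): the jig is mostly hidden by the arm. I'll check the numbers.

```bash
python3 - <<'E'
from h import *
np.set_printoptions(precision=4,suppress=True)
s=cv2.imread("pics/s4r.png");s0=cv2.imread("pics/side0.png")
def holes(im,box,n):
    x,y,w,h=box;g=cv2.cvtColor(im,cv2.COLOR_BGR2GRAY)[y:y+h,x:x+w]
    cs,_=cv2.findContours((g<130).astype(np.uint8),cv2.RETR_EXTERNAL,cv2.CHAIN_APPROX_NONE,offset=(x,y))
    for c in cs:
        if cv2.contourArea(c)>4:
            r=cv2.boundingRect(c);p=(r[0]+(r[2]-1)/2,r[1]+(r[3]-1)/2);print(n,r,p,plane(n,p,.05))
holes(s0,(246,168,22,24),"side"); 
holes(cv2.imread("pics/top0.png"),(365,162,60,30),"top")
# near leg end
hsv=cv2.cvtColor(s,cv2.COLOR_BGR2HSV); m=cv2.inRange(hsv,(12,110,90),(35,255,255))
for r in range(150,178,2):
    c=np.where(m[r,243:270])[0]+243; print(r,c.min() if len(c) else None,c.max() if len(c) else None,end=' | ')
# predicted for nominal slide (tab at TCP), z axis upright
o=telemetry.get_obs();p=o["tool_pos"];a=np.radians(o["orientation"][2]+90);Y=np.array([-np.sin(a),np.cos(a),0])
for d in(-.003,0,.003):
    L=np.array([p[0],p[1],p[2]-.12])+Y*(.032+d); print(d,"leg end",L,proj("side",L),"edge nearest",proj("side",L+Y*.007),"up",proj("side",L+[0,0,.02]),"dx",proj("side",L+.01*np.array([np.cos(a),np.sin(a),0])))
E
```

```text
side (253, 177, 4, 4) (254.5, 178.5) [ 0.5664 -0.2264  0.05  ]
top (402, 186, 23, 6) (413.0, 188.5) [ 0.5374 -0.2741  0.05  ]
top (376, 176, 7, 8) (379.0, 179.5) [ 0.5577 -0.2047  0.05  ]
top (385, 173, 6, 7) (387.5, 176.0) [ 0.5646 -0.2226  0.05  ]
top (405, 168, 7, 8) (408.0, 171.5) [ 0.5732 -0.2655  0.05  ]
top (365, 162, 16, 5) (372.5, 164.0) [ 0.5905 -0.1926  0.05  ]
150 250 258 | 152 250 258 | 154 250 259 | 156 250 259 | 158 250 258 | 160 251 258 | 162 252 258 | 164 253 257 | 166 254 257 | 168 254 257 | 170 254 257 | 172 254 256 | 174 None None | 176 None None | -0.003 leg end [ 0.5587 -0.2072  0.0859] [255.5491 170.9797] edge nearest [255.7968 172.3801] up [255.1749 164.3405] dx [251.7244 171.3025]
0 leg end [ 0.5579 -0.2043  0.0859] [255.6549 171.5781] edge nearest [255.9037 172.9847] up [255.2811 164.9311] dx [251.8221 171.9022]
0.003 leg end [ 0.5572 -0.2014  0.0859] [255.7613 172.1792] edge nearest [256.0111 173.5918] up [255.3878 165.5243] dx [251.9202 172.5045]
```

```bash
python3 - <<'E'
from h import *
s0=cv2.imread("pics/side0.png");g=cv2.cvtColor(s0,cv2.COLOR_BGR2GRAY)
print(g[170:192,248:266])
C=np.array([.5653,-.2368,.05]);a=np.radians(14.5);Y=np.array([-np.sin(a),np.cos(a),0])
for k in(-.0435,-.0235,.022,.032,.042,): print(k,proj("side",C+k*Y))
print(proj("side",C+[0,0,.02]))
t=cv2.imread("pics/t4r.png");hsv=cv2.cvtColor(t,cv2.COLOR_BGR2HSV);m=cv2.inRange(hsv,(12,110,90),(35,255,255))[155:185,375:415]
print(m//255)
p=telemetry.get_obs()["tool_pos"]
for k in(-.039,0,.039): print(proj("top",p+[0,0,-.048]+k*Y))
print(proj("top",p+[0,0,-.023]))
E
```

```text
[[254 253 249 238 236 242 245 246 245 245 249 253 254 254 254 254 253 244]
 [254 253 246 226 224 235 240 239 236 236 247 253 254 254 254 254 254 249]
 [254 253 248 226 203 211 218 217 211 223 246 253 254 254 254 254 254 252]
 [254 254 251 233 191 175 176 173 170 199 241 251 253 254 254 254 254 253]
 [254 254 252 238 193 162 153 149 147 184 235 248 252 253 254 254 254 253]
 [254 254 253 245 212 169 151 145 143 180 233 248 252 253 254 254 254 253]
 [254 254 253 250 229 179 150 141 141 180 235 249 252 253 254 254 254 253]
 [254 254 253 250 231 174 139 129 131 171 230 249 253 253 254 254 254 254]
 [254 254 253 247 215 149 113 108 114 146 210 246 252 253 254 254 254 254]
 [254 254 252 241 190 124  96  96 108 130 190 242 252 253 254 254 254 254]
 [254 253 252 240 194 140 117 120 131 149 194 240 252 253 254 254 254 254]
 [254 254 253 246 224 180 153 153 163 178 204 238 250 253 254 254 254 254]
 [254 254 253 250 237 200 169 166 173 182 197 228 246 252 253 254 254 254]
 [254 254 253 251 237 197 165 163 171 176 187 215 243 252 253 254 254 254]
 [254 254 253 251 239 206 179 175 180 189 202 227 
[... 284 characters left out ...]
253 253 253 253 252 251 251 250 250 250]
 [252 251 251 250 249 249 247 247 247 247 247 246 243 239 236 234 233 232]
 [243 240 236 233 231 229 226 222 219 218 216 212 206 201 197 193 192 190]
 [207 201 196 191 189 186 183 180 180 178 175 173 172 171 170 170 169 169]]
-0.0435 [254.12760395 168.21949951]
-0.0235 [254.76790532 171.94537189]
0.022 [256.2912021  180.80933773]
0.032 [256.63905577 182.83347586]
0.042 [256.99183521 184.88627668]
[255.18351199 170.13861278]
[[0 0 0 ... 0 0 0]
 [0 0 0 ... 0 0 0]
 [1 1 1 ... 0 0 0]
 ...
 [0 0 0 ... 0 0 0]
 [0 0 0 ... 0 0 0]
 [0 0 0 ... 0 0 0]]
[426.16760229 159.85335718]
[406.29001148 165.42076849]
[386.35403278 171.00453335]
[409.64129053 162.83763186]
```

Call:
carry_out --pt "0.002 0.001 0 0 0 0" --pt "0.002 0.001 0.008 0 0 0" --pt "0.002 0.001 0.016 0 0 0" --pt "0.002 0.001 0.024 0 0 0" --pt "0.002 0.001 0.03 0 0 0" --pt "0.002 0.001 0.036 0 0 0" --pt "0.002 0.001 0.042 0 0 0" --pt "0.002 0.001 0.042 0 0 0"

```text
clock: 11.55
tool_pos: [0.5653, -0.2374, 0.1629]
orientation: [180.0, -0.0, -75.5]
force: [0.7, -1.3, -4.3]
opening: 0.0077
gripper_force: 30.0
```

Call:
carry_out --pt "0 0 0.003 0 0 0" --pt "0 0 0.006 0 0 0" --pt "0 0 0.009 0 0 0" --pt "0 0 0.012 0 0 0" --pt "0 0 0.015 0 0 0" --pt "0 0 0.015 0 0 0" --pt "0 0 0.015 0 0 0"

```text
clock: 12.42
tool_pos: [0.5655, -0.2374, 0.1484]
orientation: [-180.0, -0.0, -75.4]
force: [-0.2, 0.0, 2.5]
opening: 0.0081
gripper_force: 30.0
```

Call:
carry_out --pt "0 0 0.002 0 0 0" --pt "0 0 0.004 0 0 0" --pt "0 0 0.006 0 0 0" --pt "0 0 0.007 0 0 0" --pt "0 0 0.007 0 0 0" --pt "0 0 0.007 0 0 0"

```text
clock: 13.18
tool_pos: [0.5656, -0.2375, 0.1419]
orientation: [-180.0, -0.0, -75.4]
force: [0.3, -0.1, 5.2]
opening: 0.0077
gripper_force: 30.0
```

Call:
carry_out --pt "0 0 0.001 0 0 0" --pt "0 0 0.0015 0 0 0" --pt "0 0 0.002 0 0 0" --pt "0 0 0.002 0 0 0" --pt "0 0 0.002 0 0 0"

```text
clock: 13.8
tool_pos: [0.5659, -0.2378, 0.1416]
orientation: [-179.9, -0.1, -75.4]
force: [-3.4, 0.5, 16.8]
opening: 0.0079
gripper_force: 30.0
```

Call:
carry_out --pt "0 0 -0.0002 0 0 0" --pt "0 0 -0.0002 0 0 0" --pt "0 0 -0.0002 0 0 0" --pt "0 0 -0.0002 0 0 0" --pt "0 0 -0.0002 0 0 0" --pt "0 0 -0.0002 0 0 0"

```text
clock: 14.55
tool_pos: [0.5659, -0.2378, 0.1416]
orientation: [-179.9, -0.1, -75.4]
force: [-2.5, 0.9, 15.3]
opening: 0.0079
gripper_force: 30.0
```

```bash
python3 - <<'E'
from h import *
im=viewer.snapshot("side")[:,:,::-1]
for i in range(4): viewer.snapshot("side"); o=telemetry.get_obs(); print(o["clock"],np.round(o["force"],1),np.round(o["tool_pos"],4))
cv2.imwrite("pics/s5.png",cv2.resize(im[110:290,185:305],None,fx=3.3,fy=3.3,interpolation=cv2.INTER_CUBIC))
E
```

```text
14.65 [-3.1  0.8 14.7] [ 0.5659 -0.2378  0.1416]
14.7 [-3.7  1.1 16.2] [ 0.5659 -0.2378  0.1416]
14.75 [-1.9  0.6 15. ] [ 0.5659 -0.2378  0.1416]
14.8 [-3.5  1.  14.9] [ 0.5659 -0.2378  0.1416]
```

View pics/s5.png

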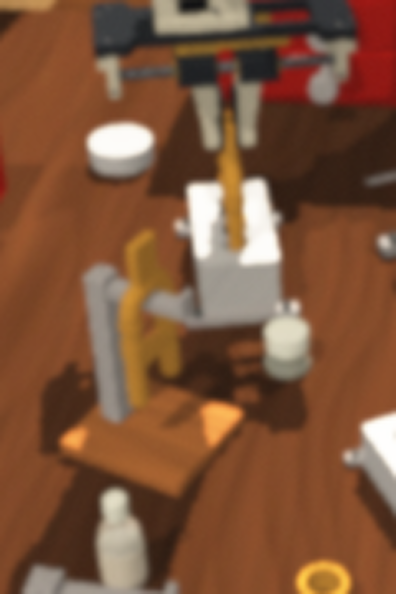

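The slide's legs are in the jig holes (near leg at crop 235,245), it stands upright and the push is steady at about 15 N. The narrower slide still hangs on its peg (crop 145,320). I'll hand the job in.

```bash
python3 -c "
from plant import workorder
print(workorder.close_job())"
```

```text
the job is handed in; nothing more can be done
None
```

I handed the job in with the wider slide in the middle-sized jig, pressed down with a steady push of about 15 N and seated on the stop pads as far as height and force readings show; the narrower slide still hangs on its peg, and the hand-in gave no verdict.

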